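# Rack two bevel gears and hold the parts dryer's lid open

### The job

The washed bevel gears are to be dried: put the two that are still on the bench into the two empty round pockets of the drying rack, one gear to a pocket, teeth up and sitting flat. Then raise the lid of the bench-top dryer, which has no stay, without letting it drop, and hold it open at 60 degrees so that I can lower the rack in with both hands. Finish while still holding the lid there, and leave the rack, the gear that is already racked and everything else on the bench where they are.

Things in the scene. Friction and masses are not known exactly. Their poses are not given: they have to be found in the camera images.
- dryer: bench-top parts dryer, grey sheet-steel cabinet, 200 mm deep (x), 270 mm wide (y), rim 110 mm high; fixed. Origin at the centre of its underside; its front with the knob and switch looks along its -x, its back with the hinges stands towards the back board
- dryer_lid (a joint): opening angle of the dryer's lid, rad: 0 shut, grows as the front edge rises, stop at 1.40; 60 degrees is 1.047. The lid (0.55 kg, 206 mm from hinge to front edge, 278 mm wide, 6 mm thick, pale glass window in the middle) falls shut from any angle when let go; the hinge turns easily and has no spring
- lid_hinge (a point): point on the lid's hinge axis, at the middle of the lid's rear edge, 110 mm above the bench. The axis is level and runs along the dryer's y. The point turns with the lid: its -x points from the hinge to the lid's front edge, its z out of the lid's top face
- lid_handle (a point): middle of the round black bar handle on the lid: bar 12 mm thick, 134 mm long, parallel to the hinge axis, on two posts 110 mm apart, its centre line 40 mm above the lid's top face (34 mm free below it), 173 mm in front of the hinge axis and 46 mm above it when shut (33 mm behind the lid's front edge). Gripped across, the bar can turn between the fingers
- rack: drying rack, plain steel, 74 mm (x) by 226 mm (y), loose, 1.2 kg: a sheet with three round pockets in a row along its y, 68 mm apart, and a wire handle reaching 47 mm above the bench across each end. Origin at the centre of its underside. Pegs hung with rings jut from the back board 0.54 m above the bench behind the rack and gears: carry low here
- pocket_0 (a point): centre of the floor of the empty end pocket (rack y = -68 mm), 10 mm above the bench. Each pocket is 61 mm across inside; its wall is 10 mm high and has a gap of about 30 mm towards each long side of the rack (rack +x and -x), where a finger can reach down beside the gear
- pocket_1 (a point): centre of the floor of the middle pocket, empty, like pocket_0
- pocket_2 (a point): centre of the floor of the other end pocket (rack y = +68 mm), in which gear_c already sits
- gear_a_mid (a point): steel bevel gear standing teeth up on the bench, 56 mm across, 26 mm high, 0.19 kg; the point lies on its axis, half-way up (13 mm above its underside). It is widest (56 mm) 8 mm above its underside and nearly as wide (53 mm) up to 13 mm, and tapers in above and below; z points up its axis. Either gear may go into either empty pocket; seated, the point lies 13 mm above the pocket floor
- gear_b_mid (a point): second bevel gear on the bench, just like gear_a
- gear_c_mid (a point): third bevel gear, just like gear_a, already seated in pocket_2
- bearing_cone: tapered roller bearing cone, 66 mm across and 30 mm high, with smooth slanting rollers instead of teeth; a bystander behind the gears, origin at the middle of its underside
- oil_seal: flat ring-shaped lip seal, 67 mm across, 16 mm high; a bystander behind the gears, origin at the middle of its underside
Mind the look-alikes: they are no part of the job. Leave any purple or red look-alike of the part that bears gear_a_mid alone.

How it is judged:
By the outcome, as a careful person would: the job done as asked, in the order asked, and still so for the second after the job is handed in, while the arm keeps its last pose, push and grip.
It also fails if it takes over 69 s, if anything falls off the work surface, if the arm or the gripper's body presses on something with over 40 N, if the wrist force passes 120 N, or if a joint passes its speed limit or range.

### The arm

A 6-joint arm with a two-finger parallel gripper is mounted at the origin on the work surface; the furniture and walls round the work are solid. World frame = base frame: x ahead of the robot, y to its left, z up, the work surface at z = 0. Lengths are in m, angles in rad, forces in N, time in s.
With the tool pointing down it reaches from about 0.3 to 0.775 m from the base axis. Payload 14.6 kg.
Tool frame: the origin (TCP) lies at the very end of the fingers, on their centre line; the grasp point (between the pads) lies 19 mm behind it (bot.grip_depth is the distance from the TCP to the grasp point, in m); z points along the fingers, y is the line along which they close (so a half turn about z gives the same grasp; the last joint's range is limited). The gripper opens to 94 mm and grips with 3 to 60 N. Pads are 16 mm wide; open, the fingers measure 119 mm over their backs; the gripper's body (75 mm by 177 mm) begins 78 mm behind the grasp point.
Start: joints at [-1.314, 0.3, 1.521, -0, 1.321, -0.067], TCP at [0.175, -0.521, 0.205] pointing down, gripper open.
Joint ranges: [-3.03, 3.03], [-0.79, 2.21], [0.23, 2.52], [-1.04, 4.18], [0, 3.07], [-2.55, 2.55]. Speed limits (rad/s): [2.22, 2.22, 2.57, 3.14, 3.14, 3.14].

### API

Orientations are given as a unit quaternion [w, x, y, z].
In Python, from station import bot gives the robot as it stands.
- The arm moves only by the tool step_arm, never from a script. Its argument "targets" is a list that holds one entry, the list of rows, each a list of 5 numbers: the gripper command: -1 is fully open, 1 is shut, values between are in proportion, then the shift along the tool's x, y, z in cm, then the turn about the tool's z in degrees. A call has 1 to 20 rows; each row shifts and turns the commanded pose from where the row before left it, along the tool's axes as they then stand; what a row does not reach is not made up. A row lasts 1/8 s, in which the tool goes at most 62.5 mm and 10.7 degrees, less where a joint would pass 70% of its speed; a pose out of reach is approached as far as the arm can. A call with a gripper value outside its range is refused whole. The fingers move at their own pace and stop on an object; "force" is the grip in N (left out, the last holds). Time passes only in rows, so rows that do not move let the fingers close. It gives the time, the measured TCP pose, the force, the opening and the grip force at its end, in the units of the state.
- bot.read_state(): the state, without advancing time (a new reading comes with each control period).
- bot.read_camera(name): name is "side" or "top"; returns a dict with "image" (420x560x3 uint8, red, green, blue), "range_z" (420x560 float32, m along the optical axis (not along the pixel's ray), 0 where there is no reading), "intrinsics" (3x3 intrinsics, pixels), "camera_from_world" (4x4, takes a point from world to camera coordinates). Camera axes: x right, y up, looking along -z (the intrinsics and any distortion apply to the point x, -y, -z); pixel columns grow to the right and rows downward; lengths in m; the calibration is good to about 2 mm. A picture is of the moment at which its call begins.
- bot.close_job(): hands the job in; it is judged then, once.
The state is a dict: "time_s": time; "qpos": joint angles; "qvel": joint speeds; "tau": joint torques, N m; "ee_pos": TCP position; "tcp_rot": TCP orientation; "contact_force": force on the tool from outside, world axes, zero at the start; "ft_torque": the same for the moment, N m; "finger_gap": finger opening in m; "grip_force": force on a finger pad.
Only numpy, scipy, OpenCV 4.12 (cv2) and the standard library are available. Lean on these libraries where they do the work, as an engineer would, in place of code of your own. Each camera call takes 0.05 s, during which the arm holds its last target. There are 200 camera calls.

## Working session

There is one attempt and no reset: what is moved stays moved. The work goes in short steps, Python scripts to look and compute and a tool call to move; the robot and the scene stay as the last step left them, time stands still between calls to the robot, and variables do not carry over. Pictures are saved under pics/ and viewed, at most 10 in all, crops included, and the job is handed in when it is done.

Besides the shell and the picture viewer there is one more tool, called after "Emit:" in YAML: its name, and indented under it one key for each argument. step_arm: Moves the arm, as the interface text tells. Its arguments: {"type":"object","properties":{"targets":{"type":"array"},"force":{"type":"number"}},"required":["targets"]}

```bash
mkdir -p pics; cat > h.py <<'E'
import numpy as np, cv2
from station import bot
def cam(n,save=None):
    c=bot.read_camera(n)
    if save: cv2.imwrite('pics/'+save,c['image'][:,:,::-1])
    np.savez('/tmp/%s.npz'%n,**{k:c[k] for k in ('image','range_z','intrinsics','camera_from_world')})
    return c
def load(n): return dict(np.load('/tmp/%s.npz'%n))
def cloud(c):
    K=c['intrinsics'];T=np.linalg.inv(c['camera_from_world']);z=c['range_z'].astype(float)
    v,u=np.mgrid[:z.shape[0],:z.shape[1]]
    P=np.stack([(u-K[0,2])*z/K[0,0],-(v-K[1,2])*z/K[1,1],-z,np.ones_like(z)],-1)
    W=(P@T.T)[...,:3]; W[z<=0]=np.nan; return W
E
python3 - <<'E'
from h import *
for n in('top','side'):
    c=cam(n); print(n,c['intrinsics'].round(1).tolist(),np.linalg.inv(c['camera_from_world']).round(3).tolist())
a,b=load('top')['image'],load('side')['image']
cv2.imwrite('pics/top0.png',cv2.resize(a,(800,600))[:,:,::-1])
cv2.imwrite('pics/side0.png',cv2.resize(b,(800,600))[:,:,::-1])
s=bot.read_state();print(s)
E
```

```text
top [[391.0, 0.0, 284.2], [0.0, 391.0, 207.5], [0.0, 0.0, 1.0]] [[-0.03, 0.997, -0.077, 0.332], [-0.999, -0.032, -0.024, -0.068], [-0.026, 0.076, 0.997, 1.311], [0.0, 0.0, 0.0, 1.0]]
side [[386.6, 0.0, 279.3], [0.0, 386.6, 206.7], [0.0, 0.0, 1.0]] [[-0.577, 0.46, -0.675, -0.276], [-0.817, -0.331, 0.472, 0.426], [-0.006, 0.824, 0.567, 0.708], [0.0, 0.0, 0.0, 1.0]]
{'time_s': 0.1, 'qpos': array([-1.31362146e+00,  3.00434500e-01,  1.52152773e+00, -3.42316761e-06,
        1.32068121e+00, -6.65903193e-02]), 'qvel': array([-0.00116624,  0.00021359, -0.00141664, -0.00108938, -0.00040625,
       -0.00136589]), 'tau': array([-1.76589194e-03, -5.32649624e+01, -3.53288019e+01,  7.08762067e-02,
        2.34931108e-02, -6.76391073e-05]), 'ee_pos': array([ 0.17491758, -0.52119599,  0.20492897]), 'tcp_rot': array([-5.22850335e-04,  9.86925398e-01,  1.61176866e-01, -5.16406161e-05]), 'contact_force': array([ 0.07563932, -0.2419385 , -0.83838156]), 'ft_torque': array([-0.02362963, -0.02430367, -0.03950021]), 'grip_force': 0.0, 'finger_gap': 0.0938572290513953}
```

View pics/top0.png

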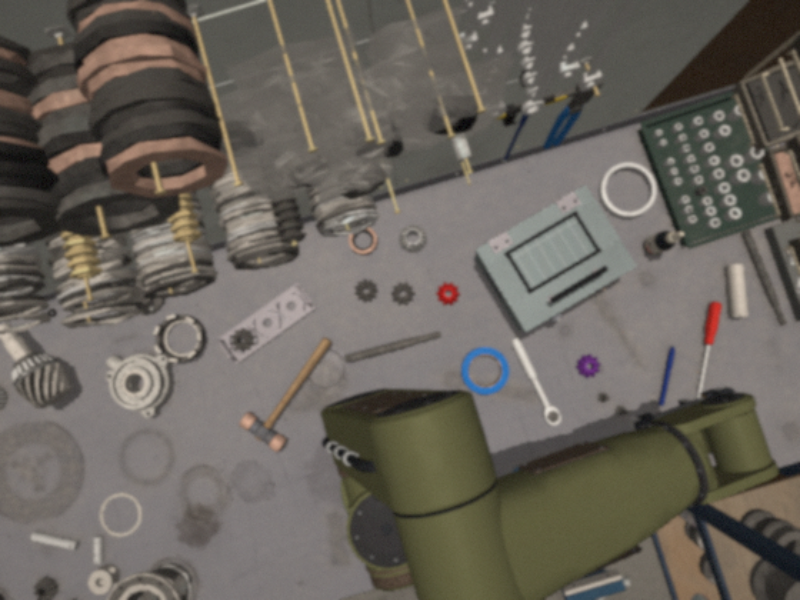

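View pics/side0.png

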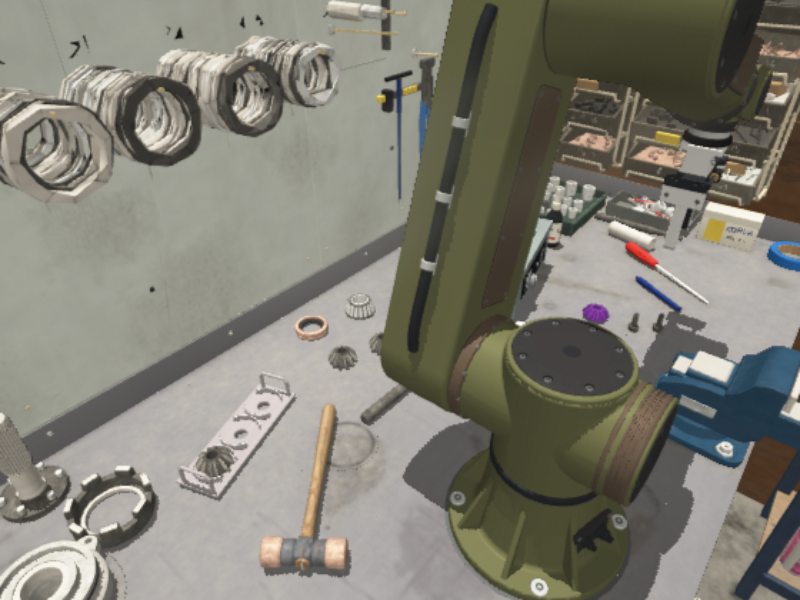

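The top view (800x600) shows these candidates:
- Two dark grey gears on the bench at (367,290) and (403,293).
- Look-alikes: red gear (448,293), purple gear (588,365), bearing cone (412,238), oil seal (363,239) and the racked gear_c (242,339).
- The empty pockets are near (267,323) and (291,308), and the dryer is at about (555,260) with its black handle at (579,285).

I choose the two dark grey gears and will check them in a close crop.

```bash
python3 - <<'E'
from h import *
c=load('top');W=cloud(c)
im=c['image'][150:270,150:460]
cv2.imwrite('pics/crop1.png',cv2.resize(im,(775,300),interpolation=cv2.INTER_CUBIC)[:,:,::-1])
def at(u,v,r,lo,hi):
    u,v=u*.7,v*.7; u0,v0=int(u),int(v)
    P=W[v0-r:v0+r+1,u0-r:u0+r+1].reshape(-1,3); P=P[(P[:,2]>lo)&(P[:,2]<hi)]
    return P
for n,p in dict(g1=(367,290),g2=(403,293),red=(448,293)).items():
    P=at(*p,13,.008,.05); (x,y),r=cv2.minEnclosingCircle(P[:,:2].astype(np.float32))
    print(n,len(P),P.mean(0).round(4),np.median(P,0).round(4),'circ',round(x,4),round(y,4),round(r,4),P[:,2].max().round(3))
print('bench',np.nanmedian(at(480,420,5,-1,1),0))
P=at(267,323,50,.003,.06)
# rack component
m=np.zeros(W.shape[:2],np.uint8); z=W[...,2]; m[(z>.004)&(z<.07)]=1
n,l,st,ce=cv2.connectedComponentsWithStats(m)
k=l[int(323*.7)-3:int(323*.7)+4,int(267*.7)-3:int(267*.7)+4]; k=np.bincount(k[k>0]).argmax()
P=W[l==k]; r=cv2.minAreaRect(P[:,:2].astype(np.float32)); print('rack',len(P),r,P.mean(0))
for i in range(1,n):
    if st[i,4]>60: 
        P=W[l==i];print(i,st[i,:4],P.mean(0).round(3),np.percentile(P[:,2],95).round(3))
# dryer
m=(z>.085)&(z<.135)&(W[...,0]<.75); m[:130]=0;m[240:]=0;m[:,:320]=0;m[:,450:]=0
P=W[m];print('dryer',len(P),cv2.minAreaRect(P[:,:2].astype(np.float32)))
P=W[130:240,320:450].reshape(-1,3);P=P[(P[:,2]>.14)&(P[:,2]<.2)];print('handle',len(P),P.mean(0),cv2.minAreaRect(P[:,:2].astype(np.float32)))
E
```

```text
g1 150 [0.4491 0.0559 0.0189] [0.4485 0.0557 0.0197] circ 0.4455 0.0533 0.0311 0.032
g2 148 [ 0.4398 -0.0297  0.0189] [ 0.4393 -0.0304  0.0196] circ 0.4398 -0.0344 0.031 0.029
red 147 [ 0.4362 -0.134   0.0187] [ 0.4361 -0.1332  0.0191] circ 0.4354 -0.1348 0.0264 0.031
bench [ 0.2274811  -0.13639796  0.63170527]
rack 1477 ((0.3828752636909485, 0.29489025473594666), (0.08777646720409393, 0.2406131774187088), 34.63237380981445) [0.37863193 0.29172853 0.01476294]
1 [391  57 160 171] [ 0.697 -0.728  0.028] 0.053
6 [355 100  27  14] [ 0.756 -0.325  0.037] 0.067
18 [329 109  25  12] [ 0.732 -0.234  0.037] 0.065
29 [275 118  51  20] [ 0.695 -0.095  0.037] 0.065
61 [260 133  14   9] [0.666 0.012 0.04 ] 0.068
163 [536 157  24  68] [ 0.467 -0.906  0.019] 0.034
165 [241 159  23  19] [0.564 0.06  0.013] 0.019
167 [279 158  21  19] [ 0.566 -0.057  0.021] 0.032
187 [451 163  14  16] [ 0.528 -0.599  0.039] 0.066
270 [332 178  34  54] [ 0.431 -0.246  0.04 ] 0.068
315 [509 185  15  37] [ 0.421 -0.79   0.027] 0.034
393 [ 95 195  20  26] [0.439 0.567 0.023] 0.059
405 [249 195  16  17] [0.449 0.056 0.018
[... 646 characters left out ...]
] 0.018
2217 [239 335   7  24] [-0.022  0.116  0.013] 0.018
2723 [ 20 371  37  14] [-0.101  0.783  0.018] 0.024
2754 [ 64 373  11  23] [-0.124  0.682  0.015] 0.022
2843 [534 379  24  23] [-0.158 -0.827  0.038] 0.068
2983 [104 391  34  29] [-0.182  0.49   0.036] 0.064
3031 [ 62 395  23  22] [-0.184  0.661  0.029] 0.04
3120 [ 23 403  24  17] [-0.207  0.799  0.017] 0.028
3215 [ 96 414  16   6] [-0.215  0.554  0.045] 0.065
dryer 6032 ((0.49963101744651794, -0.36257755756378174), (0.2122911810874939, 0.27975407242774963), 28.77940559387207)
handle 187 [ 0.43513492 -0.39610842  0.15998039] ((0.43495142459869385, -0.39637818932533264), (0.01196658331900835, 0.13351459801197052), 28.784713745117188)
```

View pics/crop1.png

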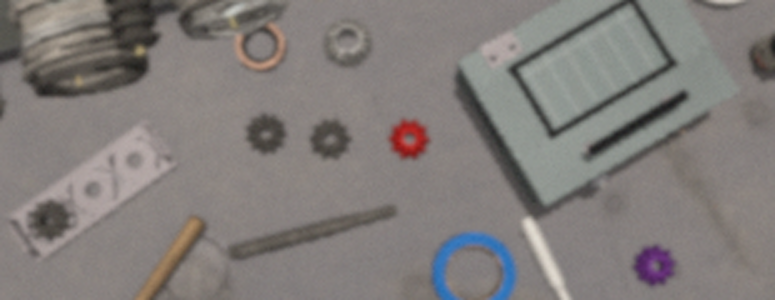

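The crop confirms the two dark toothed gears at crop (266,133) and (330,138). The red one is at (409,139), the rack pockets at (93,188) and (135,160), and gear_c at (49,220). Next I refine the rack and gears with both cameras.

```bash
cat >> h.py <<'E'
def near(W,x,y,r,lo,hi):
    P=W.reshape(-1,3); P=P[~np.isnan(P[:,0])]
    return P[(np.hypot(P[:,0]-x,P[:,1]-y)<r)&(P[:,2]>lo)&(P[:,2]<hi)]
E
python3 - <<'E'
from h import *
for n in('top','side'):
    W=cloud(load(n)); print(n)
    for x,y in((.449,.056),(.4395,-.03),(.345,.35)):
        lo=.018
        for _ in range(3):
            P=near(W,x,y,.036,lo,.04)
            if len(P)<20: break
            # rim fit: centre of extents along 12 directions
            x,y=P[:,:2].mean(0)
        print('gear',x.round(4),y.round(4),len(P), np.median(near(W,x,y,.12,-.02,.004)[:,2]).round(4))
    P=near(W,.383,.295,.16,.005,.06)
    r=cv2.minAreaRect(P[:,:2].astype(np.float32));print(len(P),r)
    # robust extents in rack axes
    for th in (33,33.5,34,34.5,35,35.5,36):
        t=np.radians(th);A=(P[:,:2]-[.383,.295])@np.array([[np.cos(t),-np.sin(t)],[np.sin(t),np.cos(t)]])
        q=np.percentile(A,[1.5,98.5],axis=0);print(th,(q[1]-q[0]).round(4),q.mean(0).round(4))
    H=P[P[:,2]>.03]
    A=(H[:,:2]-[.383,.295])@np.array([-.568,.823]); 
    for s in(H[A>.09],H[A<-.09]): print('handle',len(s),s.mean(0).round(4) if len(s) else '')
E
```

```text
top
gear 0.4496 0.0562 86 -0.0005
gear 0.4401 -0.0297 86 -0.0007
gear 0.3436 0.3423 189 -0.0
1947 ((0.36878833174705505, 0.2934283912181854), (0.2884310781955719, 0.31647154688835144), 7.3567986488342285)
33 [0.2488 0.2577] [-0.0293  0.0141]
33.5 [0.2494 0.2575] [-0.029   0.0138]
34 [0.2501 0.257 ] [-0.0285  0.0136]
34.5 [0.2508 0.2565] [-0.0282  0.0134]
35 [0.2518 0.256 ] [-0.0278  0.0133]
35.5 [0.253  0.2552] [-0.0274  0.0132]
36 [0.2542 0.2548] [-0.027   0.0129]
handle 68 [0.3397 0.4098 0.0415]
handle 35 [0.4305 0.1941 0.0442]
side
gear 0.4444 0.056 121 0.0008
gear 0.4401 -0.0221 54 0.0009
gear 0.3349 0.3438 419 0.0007
3082 ((0.331665962934494, 0.29473352432250977), (0.21743559837341309, 0.28726932406425476), 17.58452606201172)
33 [0.2364 0.2601] [-0.0361  0.0161]
33.5 [0.2378 0.2595] [-0.0357  0.0159]
34 [0.2391 0.2589] [-0.0351  0.0158]
34.5 [0.2404 0.2585] [-0.0346  0.0157]
35 [0.2416 0.258 ] [-0.0341  0.0155]
35.5 [0.2429 0.2575] [-0.0335  0.0153]
36 [0.2442 0.257 ] [-0.0331  0.0151]
handle 179 [0.3365 0.4065 0.0407]
handle 76 [0.4262 0.1916 0.0423]
```

Emit:
step_arm:
  targets:
    - [[-1,0,0,0,-10.6],[-1,0,0,0,-10.6],[-1,0,0,0,-10.6],[-1,0,0,0,-10.6],[-1,0,0,0,-10.6],[-1,0,0,0,-10.6],[-1,0,0,0,-10.6],[-1,0,0,0,-10.6],[-1,0,0,0,-10.6],[-1,0,0,0,-10.6]]

```text
time_s: 1.35
ee_pos: [0.1749, -0.5213, 0.2051]
tcp_rot: [-0.0, 0.463, 0.887, 0.0]
contact_force: [0.3, -0.3, -0.9]
finger_gap: 0.0941
grip_force: 0.0
```

```bash
python3 - <<'E'
from h import *
from scipy.optimize import minimize
for n in('top','side'):
    W=cloud(load(n)); P=near(W,.383,.295,.16,.004,.06); P=P[:,:]
    c0=np.array([.383,.295]);t=np.radians(34.6)
    R=lambda t:np.array([[np.cos(t),-np.sin(t)],[np.sin(t),np.cos(t)]])
    A=(P[:,:2]-c0)@R(t); P=P[(abs(A[:,0])<.06)&(abs(A[:,1])<.135)]
    def cost(p):
        A=(P[:,:2]-p[:2])@R(p[2]); o=np.maximum(np.abs(A)-[.037,.113],0); return np.minimum(o,.01).sum()
    b=min((minimize(cost,[.383+dx,.295+dy,t+dt],method='Nelder-Mead',options=dict(xatol=1e-5,fatol=1e-7)) for dx in(-.004,0,.004) for dy in(-.004,0,.004) for dt in (-.03,0,.03)),key=lambda r:r.fun)
    x,y,t=b.x; print(n,len(P),b.x.round(4),np.degrees(t).round(2),b.fun)
    A=(P[:,:2]-b.x[:2])@R(t); H=A[P[:,2]>.032]
    for s in(1,-1): h=H[s*H[:,1]>.095]; print('handle',len(h),h.mean(0).round(4),np.ptp(h,axis=0).round(4))
    G=A[(P[:,2]>.028)&(abs(A[:,1]-.068)<.035)]; print('gear_c',len(G),G.mean(0).round(4),'range mid',((G.max(0)+G.min(0))/2).round(4))
    for yy in(-.068,0,.068): print('pocket',(b.x[:2]+R(t)@[0,yy]).round(4))
W=cloud(load('top'));s=near(W,.383,.295,.15,.004,.06)
E
```

```text
top 1558 [0.3816 0.2888 0.5833] 33.42 1.0380693043737168
handle 38 [0.0038 0.1114] [0.0878 0.036 ]
handle 32 [-0.0013 -0.1074] [0.0561 0.0056]
gear_c 100 [-0.0023  0.0674] range mid [-0.0027  0.0679]
pocket [0.4191 0.232 ]
pocket [0.3816 0.2888]
pocket [0.3442 0.3455]
side 2563 [0.3792 0.2865 0.5908] 33.85 0.3516113618991995
handle 98 [0.0029 0.1115] [0.0951 0.0352]
handle 65 [-0.002  -0.1069] [0.0553 0.0071]
gear_c 208 [-0.0021  0.0702] range mid [-0.0006  0.0693]
pocket [0.4171 0.23  ]
pocket [0.3792 0.2865]
pocket [0.3413 0.3429]
```

Emit:
step_arm:
  targets:
    - [[-1,0,0,0,1.3],[-1,2.35,3.9,0,0],[-1,2.35,3.9,0,0],[-1,2.35,3.9,0,0],[-1,2.35,3.9,0,0],[-1,2.35,3.9,0,0],[-1,2.35,3.9,0,0],[-1,2.35,3.9,0,0],[-1,2.35,3.9,0,0],[-1,2.35,3.9,0,0],[-1,2.35,3.9,0,0],[-1,2.35,3.9,0,0],[-1,2.35,3.9,0,0],[-1,2.35,3.9,2.5,0],[-1,2.35,3.9,2.5,0],[-1,0,0,4,0],[-1,0,0,3,0],[-1,0,0,0,0]]

```text
time_s: 3.6
ee_pos: [0.4501, 0.0531, 0.084]
tcp_rot: [-0.002, 0.477, 0.879, -0.001]
contact_force: [-0.1, 0.7, 0.8]
finger_gap: 0.0939
grip_force: 0.0
```

```bash
python3 - <<'E'
from h import *
c=cam('side')
K=c['intrinsics']
p=c['camera_from_world']@[.448,.055,.013,1];u,v=K[0,2]+K[0,0]*p[0]/-p[2],K[1,2]-K[1,1]*p[1]/-p[2];print(u,v)
u,v=int(u),int(v)
im=c['image'][max(v-60,0):v+60,u-80:u+80]
cv2.imwrite('pics/s1.png',cv2.resize(im,None,fx=4,fy=4,interpolation=cv2.INTER_CUBIC)[:,:,::-1])
s=bot.read_state();print(s['ee_pos'],s['tcp_rot'])
E
```

```text
239.08427759577012 249.00677522639845
[0.45104868 0.05309722 0.08556458] [-5.12471167e-04  4.76900272e-01  8.78957215e-01 -2.85838087e-04]
```

View pics/s1.png

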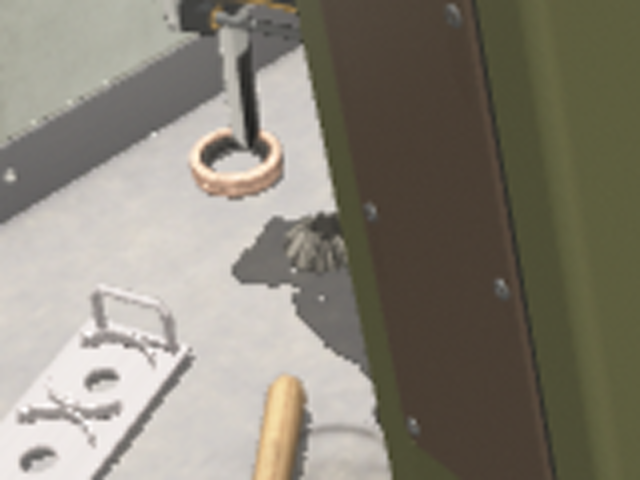

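The side crop shows the gear at (315,240) below the open gripper, with one finger at (240,130), the rack at lower left and the pockets clear. I descend and grip.

Emit:
step_arm:
  targets:
    - [[-1,0.3,-0.15,2.5,-0.5],[-1,0,0,2.5,0],[-1,0,0,2,0],[-1,0,0,1.1,0],[-1,0,0,0,0],[0,0,0,0,0],[0.3,0,0,0,0],[0.6,0,0,0,0],[0.6,0,0,0,0],[0.6,0,0,0,0],[0.6,0,0,0,0]]
  force: 25

```text
time_s: 5.03
ee_pos: [0.4484, 0.0548, 0.0045]
tcp_rot: [0.0, 0.471, 0.882, 0.0]
contact_force: [-0.4, 0.4, 2.3]
finger_gap: 0.0528
grip_force: 25.0
```

Emit:
step_arm:
  targets:
    - [[0.6,0,0,-1.5,0],[0.6,0,0,-3,0],[0.6,0,0,-3,0],[0.6,3.9,1.25,-1,0],[0.6,3.9,1.25,0,0],[0.6,3.9,1.25,0,0],[0.6,3.9,1.25,0,0],[0.6,3.9,1.25,0,0],[0.6,3.6,1.1,0,0],[0.6,0,0,0,0],[0.6,0,0,0,0],[0.6,0,0,0,0]]

```text
time_s: 6.52
ee_pos: [0.3814, 0.2869, 0.0897]
tcp_rot: [0.0, 0.472, 0.882, -0.0]
contact_force: [-0.6, 0.3, -1.6]
finger_gap: 0.0529
grip_force: 25.0
```

```bash
python3 - <<'E'
from h import *
c=cam('side')
im=c['image'][180:300,110:270]
cv2.imwrite('pics/s2.png',cv2.resize(im,None,fx=4,fy=4,interpolation=cv2.INTER_CUBIC)[:,:,::-1])
s=bot.read_state();print(s['ee_pos'],s['tcp_rot'],s['finger_gap'])
W=cloud(c);P=near(W,.38,.288,.05,.05,.12)
print(len(P),P[:,2].min())
# height (world) vs points for gear: z band of gear
z0=s['ee_pos'][2]
for lo in np.arange(z0-.006,z0+.03,.004):
    q=P[(P[:,2]>=lo)&(P[:,2]<lo+.004)]; print(lo.round(3),len(q),q.mean(0).round(4) if len(q) else '')
E
```

```text
[0.38135347 0.28697946 0.08963329] [ 2.01380363e-05  4.71880973e-01  8.81662263e-01 -5.94229739e-06] 0.05281902520309815
457 0.08804152320229164
0.084 0 
0.088 9 [0.3611 0.29   0.0901]
0.092 40 [0.3699 0.298  0.094 ]
0.096 54 [0.3705 0.2949 0.098 ]
0.1 80 [0.376  0.293  0.1018]
0.104 84 [0.3762 0.2902 0.1056]
0.108 116 [0.3775 0.2873 0.1097]
0.112 46 [0.3776 0.2854 0.1131]
0.116 27 [0.3774 0.2883 0.1178]
```

View pics/s2.png

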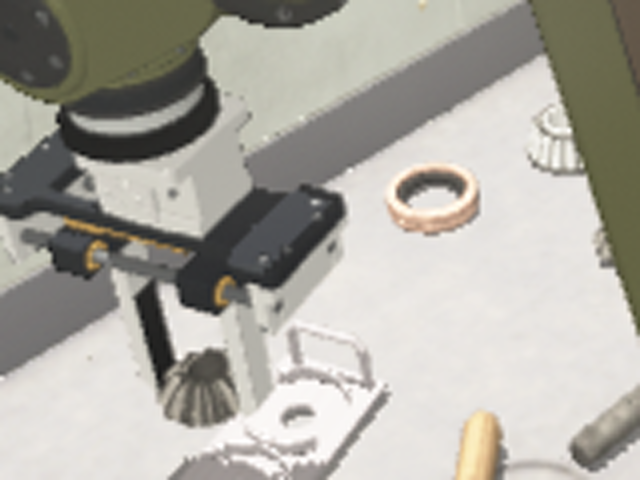

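The crop shows the gear held upright at (205,388) over the middle pocket. I lower it slowly and check the force.

Emit:
step_arm:
  targets:
    - [[0.6,0.1,0,2.5,0],[0.6,0,0,2,0],[0.6,0,0,1.2,0],[0.6,0,0,0.8,0],[0.6,0,0,0.4,0],[0.6,0,0,0.3,0],[0.6,0,0,0,0]]

```text
time_s: 7.45
ee_pos: [0.3806, 0.2886, 0.0176]
tcp_rot: [0.0, 0.471, 0.882, 0.0]
contact_force: [0.2, -0.2, -1.9]
finger_gap: 0.0527
grip_force: 25.0
```

Emit:
step_arm:
  targets:
    - [[0.6,0,0,0.15,0],[0.6,0,0,0.1,0],[0.6,0,0,0,0]]

```text
time_s: 7.82
ee_pos: [0.3805, 0.2885, 0.0149]
tcp_rot: [-0.0, 0.471, 0.882, -0.0]
contact_force: [0.9, 0.1, -1.3]
finger_gap: 0.0528
grip_force: 25.0
```

Emit:
step_arm:
  targets:
    - [[0.6,0,0,0.05,0],[0,0,0,0,0],[-0.3,0,0,0,0],[-0.6,0,0,0,0],[-0.6,0,0,0,0],[-0.6,0,0,0,0],[-0.6,0,0,-2.0,0],[-0.6,0,0,-3,0],[-1,0,0,-3,0],[-1,0,0,0,0]]

```text
time_s: 9.07
ee_pos: [0.3814, 0.2891, 0.0962]
tcp_rot: [0.001, 0.471, 0.882, 0.002]
contact_force: [0.2, 0.1, -0.5]
finger_gap: 0.0918
grip_force: 0.0
```

Emit:
step_arm:
  targets:
    - [[-1,-3.7,-1.6,0,0],[-1,-3.7,-1.6,0,0],[-1,-3.7,-1.6,0,0],[-1,-3.7,-1.6,0,0],[-1,-3.7,-1.6,0,0],[-1,-3.7,-1.6,0,0],[-1,-3.8,-1.7,1,0],[-1,-3.8,-1.7,2,0],[-1,0,0,0,0],[-1,0,0,0,0]]

```text
time_s: 10.32
ee_pos: [0.4376, -0.0311, 0.064]
tcp_rot: [-0.001, 0.472, 0.882, -0.0]
contact_force: [-0.3, -0.7, 0.6]
finger_gap: 0.0936
grip_force: 0.0
```

```bash
python3 - <<'E'
from h import *
c=cam('side');t=cam('top')
im=c['image'][220:360,110:270]
cv2.imwrite('pics/s3.png',cv2.resize(im,None,fx=4,fy=4,interpolation=cv2.INTER_CUBIC)[:,:,::-1])
s=bot.read_state();print(s['ee_pos'],s['tcp_rot'],s['finger_gap'])
R=lambda t:np.array([[np.cos(t),-np.sin(t)],[np.sin(t),np.cos(t)]])
for n,W in(('side',cloud(c)),('top',cloud(t))):
    P=near(W,.3805,.2877,.1,-.02,.06); A=(P[:,:2]-[.3805,.2877])@R(np.radians(33.6))
    for yy in(0,.068,-.068):
        m=(abs(A[:,1]-yy)<.034)&(abs(A[:,0])<.034); q=P[m]; g=m&(P[:,2]>.026)
        print(n,yy,'ztop',np.percentile(q[:,2],98).round(4),g.sum(),(A[g].mean(0)-[0,yy]).round(4))
E
```

```text
[ 0.43798465 -0.03066455  0.06457547] [1.00435533e-04 4.70897286e-01 8.82188036e-01 6.51945968e-05] 0.093912495988527
side 0 ztop 0.0367 218 [-0.0037  0.0027]
side 0.068 ztop 0.037 251 [-0.0048  0.0025]
side -0.068 ztop 0.0211 0 [nan nan]
top 0 ztop 0.0379 107 [ 0.001  -0.0004]
top 0.068 ztop 0.0375 114 [-0.0002 -0.0004]
top -0.068 ztop 0.0218 0 [nan nan]<stdin>:11: RuntimeWarning: Mean of empty slice.
  ret = um.true_divide(
```

View pics/s3.png

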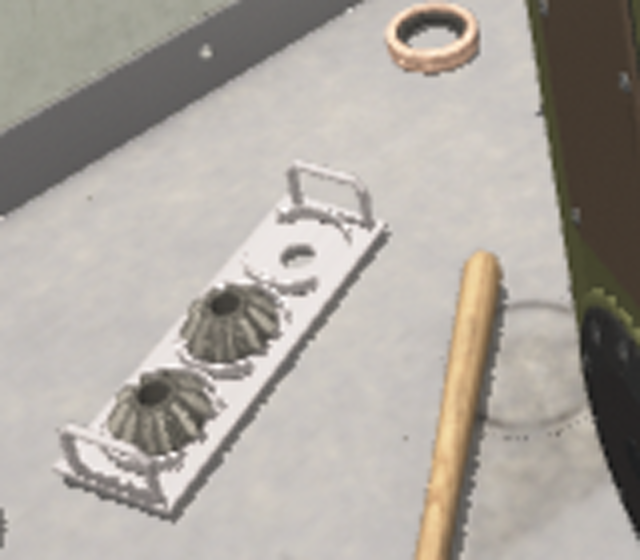

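The gear at crop (230,320) sits flat in the middle pocket, at the same height as gear_c at (160,410). The end pocket at (298,255) is empty. On to the second gear.

Emit:
step_arm:
  targets:
    - [[-1,-0.1,0.05,2,0],[-1,0,0,2,0],[-1,0,0,1.3,0],[-1,0,0,0.7,0],[-1,0,0,0,0],[0,0,0,0,0],[0.3,0,0,0,0],[0.6,0,0,0,0],[0.6,0,0,0,0],[0.6,0,0,0,0],[0.6,0,0,0,0]]
  force: 25

```text
time_s: 11.8
ee_pos: [0.439, -0.032, 0.0045]
tcp_rot: [0.0, 0.471, 0.882, 0.0]
contact_force: [0.0, 0.4, 1.3]
finger_gap: 0.0526
grip_force: 25.0
```

Emit:
step_arm:
  targets:
    - [[0.6,0,0,-1.5,0],[0.6,0,0,-3,0],[0.6,0,0,-3,0],[0.6,3.9,2.2,-1,0],[0.6,3.9,2.2,0,0],[0.6,3.9,2.2,0,0],[0.6,3.9,2.2,0,0],[0.6,3.9,2.1,0,0],[0.6,3.5,2,0,0],[0.6,0,0,0,0],[0.6,0,0,0,0],[0.6,0,0,0,0]]

```text
time_s: 13.3
ee_pos: [0.4185, 0.2301, 0.0897]
tcp_rot: [0.0, 0.472, 0.882, -0.0]
contact_force: [-0.3, 1.4, -2.6]
finger_gap: 0.0528
grip_force: 25.0
```

Emit:
step_arm:
  targets:
    - [[0.6,0.1,0,2.5,0],[0.6,0,0,2,0],[0.6,0,0,1.2,0],[0.6,0,0,0.8,0],[0.6,0,0,0.4,0],[0.6,0,0,0.3,0],[0.6,0,0,0.15,0],[0.6,0,0,0.1,0],[0.6,0,0,0,0]]

```text
time_s: 14.42
ee_pos: [0.4179, 0.2318, 0.015]
tcp_rot: [0.0, 0.471, 0.882, 0.0]
contact_force: [-0.2, -0.3, -2.4]
finger_gap: 0.0528
grip_force: 25.0
```

Now I release, rise and turn towards the dryer handle. Its yaw is 28.8°, so φ should be 118.8°, a turn of +5°.

Emit:
step_arm:
  targets:
    - [[0.6,0,0,0.05,0],[0,0,0,0,0],[-0.3,0,0,0,0],[-0.6,0,0,0,0],[-0.6,0,0,0,0],[-0.6,0,0,0,0],[-0.6,0,0,-2.0,0],[-0.6,0,0,-4,0],[-0.6,0,0,-5,0],[-0.6,0,0,-5,0],[-0.6,0,0,-5,5],[-0.6,0,0,0,0],[-0.6,0,0,0,0]]

```text
time_s: 16.05
ee_pos: [0.4175, 0.2315, 0.2236]
tcp_rot: [-0.0, 0.509, 0.861, -0.0]
contact_force: [-0.0, -0.1, -0.8]
finger_gap: 0.0752
grip_force: 0.0
```

Emit:
step_arm:
  targets:
    - [[-0.6,-4.0,-2.1,0,0],[-0.6,-4.0,-2.1,0,0],[-0.6,-4.0,-2.1,0,0],[-0.6,-4.0,-2.1,0,0],[-0.6,-4.0,-2.1,0,0],[-0.6,-4.0,-2.1,0,0],[-0.6,-4.0,-2.1,0,0],[-0.6,-4.0,-2.1,0,0],[-0.6,-4.0,-2.1,0,0],[-0.6,-4.0,-2.1,0,0],[-0.6,-4.0,-2.1,0,0],[-0.6,-4.0,-2.1,0,0],[-0.6,-4.0,-2.1,0,0],[-0.6,-4.0,-1.6,0,0],[-0.6,0,0,0,0],[-0.6,0,0,0,0]]

```text
time_s: 18.05
ee_pos: [0.4336, -0.3976, 0.223]
tcp_rot: [-0.001, 0.509, 0.861, 0.0]
contact_force: [-0.2, 0.6, -0.5]
finger_gap: 0.0748
grip_force: 0.0
```

```bash
python3 - <<'E'
from h import *
s=bot.read_state();print(s['ee_pos'],s['tcp_rot'],s['qpos'].round(2))
c=cam('side');t=cam('top')
a=cv2.resize(c['image'][200:340,90:250],(640,560),interpolation=cv2.INTER_CUBIC)
cv2.imwrite('pics/s4.png',a[:,:,::-1])
R=lambda t:np.array([[np.cos(t),-np.sin(t)],[np.sin(t),np.cos(t)]])
for n,W in(('side',cloud(c)),('top',cloud(t))):
    P=near(W,.3805,.2877,.12,-.02,.06); A=(P[:,:2]-[.3805,.2877])@R(np.radians(33.6))
    for yy in(0,.068,-.068):
        m=(abs(A[:,1]-yy)<.034)&(abs(A[:,0])<.034); q=P[m]; g=m&(P[:,2]>.026)
        print(n,yy,'ztop',np.percentile(q[:,2],98).round(4),g.sum(),(A[g].mean(0)-[0,yy]).round(4))
E
```

```text
[ 0.4336117  -0.39758035  0.22298504] [-1.16780333e-03  5.09257900e-01  8.60613072e-01  4.10113626e-04] [-0.8   0.38  1.38  0.    1.39 -1.31]
side 0 ztop 0.0371 215 [-0.0035  0.003 ]
side 0.068 ztop 0.0369 253 [-0.0048  0.0027]
side -0.068 ztop 0.0368 190 [-0.0034  0.0041]
top 0 ztop 0.0383 109 [ 0.0016 -0.0008]
top 0.068 ztop 0.0378 115 [ 0.0007 -0.0003]
top -0.068 ztop 0.0374 109 [0.0012 0.0004]
```

View pics/s4.png

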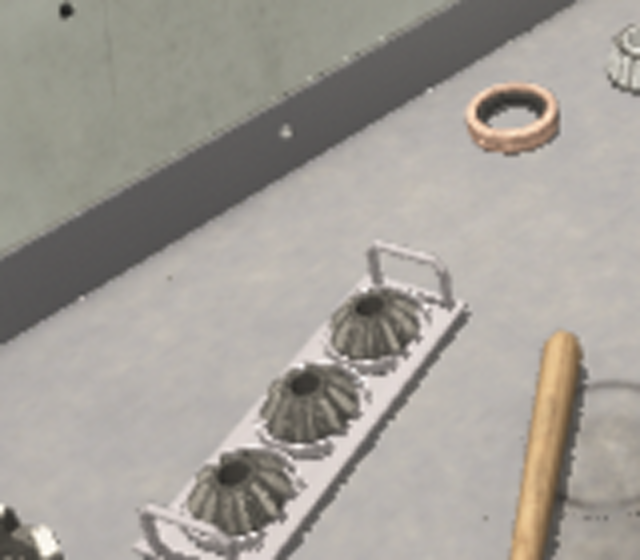

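All three gears, at (375,325), (312,400) and (243,490), are seated at equal heights. Next I lower onto the handle and grip the bar.

Emit:
step_arm:
  targets:
    - [[-0.6,0,0,2.5,0],[-0.6,0,0,2.5,0],[-0.6,0,0,2,0],[-0.6,0,0,1.6,0],[-0.6,0,0,0,0],[0,0,0,0,0],[0.5,0,0,0,0],[1,0,0,0,0],[1,0,0,0,0],[1,0,0,0,0],[1,0,0,0,0],[1,0,0,0,0]]
  force: 40

```text
time_s: 19.65
ee_pos: [0.4338, -0.3983, 0.1384]
tcp_rot: [-0.0, 0.509, 0.861, -0.0]
contact_force: [0.7, -0.2, -0.4]
finger_gap: 0.0108
grip_force: 40.0
```

Emit:
step_arm:
  targets:
    - [[1,0,0.23,-0.75,0],[1,0,0.24,-0.74,0],[1,0,0.29,-0.72,0],[1,0,0.3,-0.72,0],[1,0,0.36,-0.7,0],[1,0,0.36,-0.69,0],[1,0,0.42,-0.66,0],[1,0,0.42,-0.66,0],[1,0,0.47,-0.62,0],[1,0,0.47,-0.62,0],[1,0,0.53,-0.58,0],[1,0,0.53,-0.57,0],[1,0,0,0,0]]

```text
time_s: 21.28
ee_pos: [0.4737, -0.3765, 0.2206]
tcp_rot: [0.0, 0.51, 0.86, -0.001]
contact_force: [-12.3, -3.6, 7.2]
finger_gap: 0.011
grip_force: 40.0
```

```bash
cat > lid.py <<'E'
from h import *
s=bot.read_state();print(s['ee_pos'].round(4),s['contact_force'].round(1),s['finger_gap'].round(4),s['grip_force'])
c=cam('top');W=cloud(c)
X=np.array([.876,.482]);Y=np.array([-.482,.876]);H=np.array([.586,-.3135])
P=W.reshape(-1,3);P=P[~np.isnan(P[:,0])]
a=(P[:,:2]-H)@X;b=(P[:,:2]-H)@Y
for rng in((.085,.135),(-.135,-.085)):
    m=(b>rng[0])&(b<rng[1])&(a<.02)&(a>-.21)&(P[:,2]>.12)&(P[:,2]<.33)
    A,Z=-a[m],P[m,2]-.11
    if m.sum()<20: print('few',m.sum());continue
    best=(0,)
    rs=np.random.default_rng(0)
    for _ in range(400):
        i,j=rs.choice(len(A),2,replace=False)
        if abs(A[i]-A[j])<.01: continue
        k=(Z[i]-Z[j])/(A[i]-A[j]);c0=Z[i]-k*A[i];d=abs(Z-k*A-c0)/np.hypot(1,k);n=(d<.003).sum()
        if n>best[0]: best=(n,d<.003)
    vx,vy,x0,y0=cv2.fitLine(np.c_[A,Z][best[1]].astype(np.float32),cv2.DIST_L2,0,.01,.01).ravel()
    print(rng,m.sum(),best[0],'angle',np.degrees(np.arctan(vy/vx)).round(2),'offset of plane from hinge',(vx*(-y0)+vy*x0).round(4))
E
python3 lid.py
```

```text
Traceback (most recent call last):
  File "lid.py", line 2, in <module>
    s=bot.read_state();print(s['ee_pos'].round(4),s['contact_force'].round(1),s['finger_gap'].round(4),s['grip_force'])
                                                                              ^^^^^^^^^^^^^^^^^^^^^
AttributeError: 'float' object has no attribute 'round'
```

```bash
sed -i "s/s\['finger_gap'\].round(4)/s['finger_gap']/" lid.py; python3 lid.py
```

```text
[ 0.4737 -0.3765  0.2206] [-12.3  -3.6   7.2] 0.010974515251301858 40.00025510787964
(0.085, 0.135) 729 633 angle 29.17 offset of plane from hinge -0.0072
(-0.135, -0.085) 135 117 angle 26.41 offset of plane from hinge -0.0086
```

Emit:
step_arm:
  targets:
    - [[1,0,0.5,-0.6,0],[1,0,0.5,-0.55,0],[1,0,0.6,-0.48,0],[1,0,0.6,-0.47,0],[1,0,0.66,-0.43,0],[1,0,0.66,-0.42,0],[1,0,0.69,-0.36,0],[1,0,0.69,-0.36,0],[1,0,0.72,-0.3,0],[1,0,0.73,-0.3,0],[1,0,0,0,0]]

```text
time_s: 22.7
ee_pos: [0.5305, -0.3457, 0.2637]
tcp_rot: [0.001, 0.509, 0.861, -0.001]
contact_force: [-5.7, -3.6, 7.5]
finger_gap: 0.0113
grip_force: 40.0
```

```bash
python3 lid.py
```

```text
[ 0.5305 -0.3457  0.2637] [-5.7 -3.6  7.5] 0.011253280466741095 40.00467002391815
(0.085, 0.135) 369 355 angle 54.21 offset of plane from hinge -0.0072
few 0
```

Emit:
step_arm:
  targets:
    - [[1,0,0.53,-0.22,0],[1,0,0.54,-0.2,0],[1,0,0.55,-0.14,0],[1,0,0,0,0],[1,0,0,0,0],[1,0,0,0,0]]

```text
time_s: 23.5
ee_pos: [0.5446, -0.338, 0.2691]
tcp_rot: [0.002, 0.509, 0.86, -0.0]
contact_force: [-3.6, -4.7, 6.8]
finger_gap: 0.0104
grip_force: 40.0
```

```bash
python3 lid.py; python3 - <<'E'
from h import *
c=cam('side')
cv2.imwrite('pics/s5.png',cv2.resize(c['image'],(800,600))[:,:,::-1])
E
```

```text
[ 0.5446 -0.338   0.2691] [-3.6 -4.7  6.8] 0.010443574726250984 40.00427305698395
(0.085, 0.135) 271 263 angle 59.4 offset of plane from hinge -0.0075
few 7
```

View pics/s5.png

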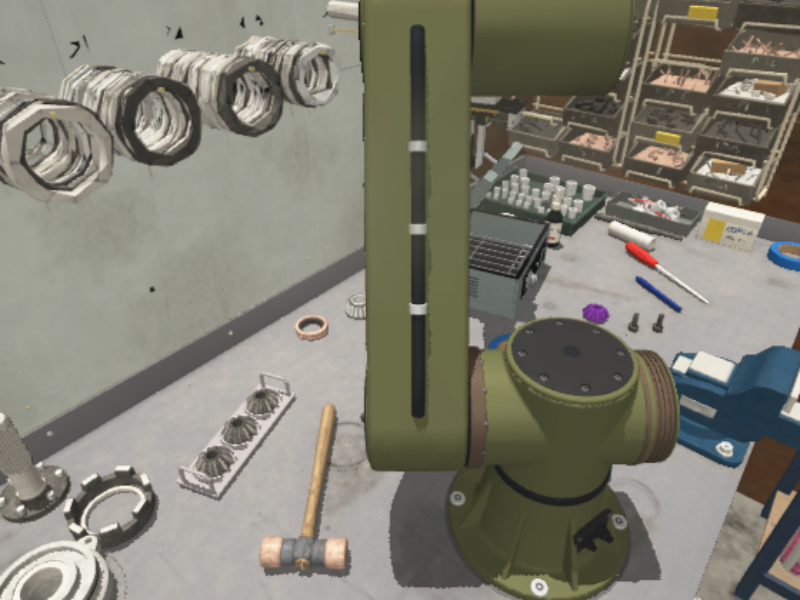

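The rack holds all three gears at (263,400), (240,428) and (213,460), and the lid stands open. Arm kinematics give 59.9° and the depth fit gives 59.4°, so I hand in.

```bash
python3 -c "
from station import bot
print(bot.close_job())"
```

```text
the job is handed in; nothing more can be done
None
```

Both bench gears are seated flat and teeth up in the two empty rack pockets, and I handed the job in at about 24 s with the arm still holding the dryer lid open at about 60° (59.9° from the arm position, 59.4° from the camera).

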